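Turn the square sample cup over to drain

TASK

The square steel sample cup has just been rinsed and stands mouth up on the worktop. Turn it over and leave it standing upside down, mouth flat on the middle of the grey slotted drain plate; you may lay it on its side on the worktop on the way to take hold of it from the other side. Leave the round steel cup where it is.

Things in the scene. Friction and masses are not known exactly. Their poses are not given: they have to be found in the camera images.
- cup_center (a point): Centre (half-way up) of the square stainless-steel cup: a plain can 48 x 48 mm outside, 76 mm tall, walls and floor 3 mm, one end open, about 160 g. z runs from its closed bottom to its mouth (up at the start), x and y square to its flat sides; bottom 38 mm below this point, mouth 38 mm above. Starts standing on the worktop (height 0); on a flat side it lies stably, this point then at 24 mm.
- cup_mouth (a point): Centre of the square cup's open mouth, in the plane of its rim, 38 mm from cup_center along the cup's z axis.
- drain_center (a point): Centre of the top face of the drain plate: a fixed grey square plate with dark slots, 120 x 120 mm, flat top without a rim, 12 mm above the worktop. z points up, x and y along its edges. The plate stands to one side, the square cup to the other; either may be on the left, and half-way between them is room to lay the cup (flat paper only).
- round_cup_center (a point): Centre (half-way up) of a round stainless-steel cup, 58 mm in diameter and 76 mm tall, standing mouth up farther back on the worktop. Not to be moved.

How it is judged:
By the outcome, as a careful person would: the job done as asked, in the order asked, and still so for the second after the job is handed in, with the robot touching nothing.
It also fails if it takes over 58 s, if anything falls off the work surface, if the arm or the gripper's body presses on something with over 40 N, if the wrist force passes 120 N, or if a joint passes its speed limit or range.

ROBOT

A 7-joint arm with a two-finger parallel gripper is mounted at the origin on a cart in front of the work surface, level with it; the furniture and walls round the work are solid. World frame = base frame: x ahead of the robot, y to its left, z up, the work surface at z = 0. Lengths are in mm, angles in rad, forces in N, time in s.
With the tool pointing down it reaches from about 400 to 925 mm from the base axis. Payload 4.1 kg.
Tool frame: the origin (TCP) lies at the very end of the fingers, on their centre line; the grasp point (between the pads) lies 19 mm behind it; z points along the fingers, y is the line along which they close (so a half turn about z gives the same grasp; the last joint's range is limited). The gripper opens to 85 mm and grips with 20 to 120 N. Pads are 22 mm wide; open, the fingers measure 114 mm over their backs; the gripper's body (76 mm by 85 mm) begins 54 mm behind the grasp point. The pads swing forward as they close: fully open they stand 13 mm farther back than shut.
Start: joints at [1.066, 0.398, 0.045, 1.537, -0.019, 1.207, -0.051], TCP at [256.629, -597.231, 231.347] pointing down, gripper open.
Joint ranges: [-2.82, 2.82], [-0.49, 2.23], [-1.37, 1.46], [0, 2.46], [-1.36, 4.5], [0.23, 2], [-2.94, 2.94]. Speed limits (rad/s): [2.57, 2.57, 3.14, 3.14, 3.14, 3.14, 3.14].

INTERFACE

Orientations are given as a unit quaternion [x, y, z, w].
In Python, from bench import arm gives the robot as it stands.
- The arm moves only by the tool move_arm, never from a script. Its argument "steps" is a list of rows, each an object with "translation": the shift along the tool's x, y, z in mm, a list of three; "rotation": the turn, a rotation vector about the tool's x, y, z in rad, a list of three; "fingers": the opening, from 0 (shut) to 1 (fully open). A call has 1 to 12 rows; each row shifts and turns the commanded pose from where the row before left it, along the tool's axes as they then stand; what a row does not reach is not made up. A row lasts 1/10 s, in which the tool goes at most 50 mm and 8.59 degrees, less where a joint would pass 70% of its speed; a pose out of reach is approached as far as the arm can. A call with a gripper value outside its range is refused whole. The fingers move at their own pace and stop on an object; the grip force is fixed at half the most. Time passes only in rows, so rows that do not move let the fingers close. It gives the time, the measured TCP pose, the force, the opening and the grip force at its end, in the units of the state.
- arm.get_obs(): the state, without advancing time (a new reading comes with each control period).
- arm.grab_frame(name): name is "scene" or "side" or "wrist"; returns a dict with "frame" (420x560x3 uint8, red, green, blue), "z_map" (420x560 float32, mm along the optical axis (not along the pixel's ray), 0 where there is no reading), "fx", "fy", "cx", "cy" (pixels), "camera_from_world" (4x4, takes a point from world to camera coordinates); the wrist camera has in their place "T_tool_cam" (4x4, takes a point from camera to tool coordinates, whose origin is the TCP and whose axes are the flange's). Camera axes: x right, y up, looking along -z (the intrinsics and any distortion apply to the point x, -y, -z); pixel columns grow to the right and rows downward; lengths in mm; the calibration is good to about 2 mm. A picture is of the moment at which its call begins: read the wrist's pose just before it.
- arm.hand_in(): hands the job in; it is judged then, once.
The state is a dict: "t": time; "q": joint angles; "joint_vel": joint speeds; "joint_torque": joint torques, N m; "ee_pos": TCP position; "tool_rot": TCP orientation; "ft_force": force on the tool from outside, world axes, zero at the start; "moment": the same for the moment, N m; "finger_gap": finger opening in mm; "grasp_force": force on a finger pad.
Only numpy, scipy, OpenCV 4.12 (cv2) and the standard library are available. Lean on these libraries where they do the work, as an engineer would, in place of code of your own. Each camera call takes 0.05 s, during which the arm holds its last target. There are 200 camera calls.

## Working session

There is one attempt and no reset: what is moved stays moved. The work goes in short steps, Python scripts to look and compute and a tool call to move; the robot and the scene stay as the last step left them, time stands still between calls to the robot, and variables do not carry over. Pictures are saved under pics/ and viewed, at most 10 in all, crops included, and the job is handed in when it is done.

Besides the shell and the picture viewer there is one more tool, called by a JSON object that holds its "fn" and its "kwargs". move_arm: Moves the arm, as the interface text tells. Its arguments: {"type":"object","properties":{"steps":{"type":"array","items":{"type":"object","properties":{"translation":{"type":"array","items":{"type":"number"}},"rotation":{"type":"array","items":{"type":"number"}},"fingers":{"type":"number"}}}}},"required":["steps"]}

```bash
mkdir -p pics; cat > h.py <<'E'
import numpy as np, cv2
from bench import arm
def grab(n):
    o=arm.get_obs(); f=arm.grab_frame(n); f['o']=o; return f
def save(f,p): cv2.imwrite('pics/'+p+'.png',f['frame'][:,:,::-1])
from scipy.spatial.transform import Rotation as R
def T_wc(f):
    if 'camera_from_world' in f: return np.linalg.inv(np.array(f['camera_from_world']))
    T=np.eye(4);T[:3,:3]=R.from_quat(f['o']['tool_rot']).as_matrix();T[:3,3]=f['o']['ee_pos']
    return T@np.array(f['T_tool_cam'])
def cloud(f):
    z=f['z_map'];v,u=np.mgrid[:z.shape[0],:z.shape[1]]
    P=np.stack([(u-f['cx'])/f['fx']*z,-(v-f['cy'])/f['fy']*z,-z,np.ones_like(z)],-1)
    return (P@T_wc(f).T)[...,:3]
def ray(f,u,v,h):
    T=T_wc(f);d=T[:3,:3]@np.array([(u-f['cx'])/f['fx'],-(v-f['cy'])/f['fy'],-1]);c=T[:3,3]
    return c+d*(h-c[2])/d[2]
E
python3 - <<'E'
from h import *
fs=[grab(n) for n in('scene','side')]
for f,n in zip(fs,'ab'): print({k:v for k,v in f.items() if k not in('frame','z_map','camera_from_world','o')});print(T_wc(f)[:3,3]); np.save('c'+n,cloud(f))
cv2.imwrite('pics/a.png',fs[0]['frame'][:,:,::-1]);save(fs[1],'b')
print(fs[0]['o'])
E
```

```text
{'fx': 494.98934443523893, 'fy': 494.98934443523893, 'cx': 282.9944348304664, 'cy': 213.17888786646043}
[-138.7606228  -844.65011305  739.23799531]
{'fx': 498.45718622189, 'fy': 498.45718622189, 'cx': 288.572934202117, 'cy': 211.13119187973456}
[ 639.98229774 -821.73056987  673.23600693]
{'t': 0.0, 'q': array([ 1.06604167,  0.39918913,  0.04504684,  1.53788876, -0.01870646,
        1.20690917, -0.05069317]), 'joint_vel': array([ 0.00175516,  0.00101139,  0.00057318,  0.00119416, -0.00057344,
       -0.00027182, -0.00064244]), 'joint_torque': array([-1.44033718e-03, -4.75127327e+01,  1.36391200e+00, -2.54220790e+01,
        1.16374667e-02,  9.48408851e-03,  1.09754433e-05]), 'ee_pos': array([ 256.3232729 , -596.62675259,  230.26168763]), 'tool_rot': array([ 9.79479879e-01,  2.01539557e-01, -2.64443476e-04, -9.50238823e-04]), 'ft_force': array([0.50843118, 0.63144757, 0.15641368]), 'moment': array([ 0.02184888,  0.01428456, -0.03284456]), 'grasp_force': 0.0, 'finger_gap': 85.39171209512313}
```

View pics/a.png

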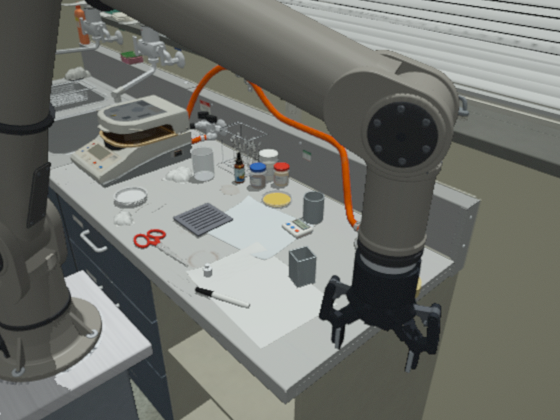

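View pics/b.png

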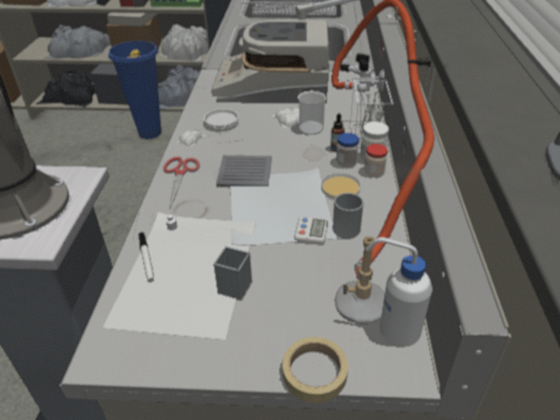

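Scene: square cup at (302,266), plate at (203,219), round cup at (313,208). Side: cup (233,272), plate (245,171), round cup (348,215). Now I'll measure them.

```bash
python3 - <<'E'
from h import *
for n,cup,pl,rd in(('a',(302,266),(203,219),(313,208)),('b',(233,272),(245,171),(348,215))):
    C=np.load('c'+n+'.npy')
    def win(p,w,h,lo,hi):
        s=C[p[1]-h:p[1]+h,p[0]-w:p[0]+w].reshape(-1,3);return s[(s[:,2]>lo)&(s[:,2]<hi)]
    for nm,p,w,h,lo,hi in(('cup',cup,22,30,68,82),('cupside',cup,22,30,15,82),('plate',pl,40,25,8,17),('round',rd,16,22,68,82)):
        s=win(p,w,h,lo,hi)
        if len(s)<5: print(n,nm,len(s));continue
        r=cv2.minAreaRect(s[:,:2].astype(np.float32)); print(n,nm,len(s),r,s[:,2].mean(),s.min(0),s.max(0))
E
```

```text
a cup 171 ((506.9474792480469, -217.72198486328125), (54.184661865234375, 48.99591064453125), 70.64691925048828) 72.29002366472687 [ 476.10559641 -246.64923231   68.02852862] [ 535.81843    -188.68273828   78.17150881]
a cupside 839 ((506.7730407714844, -217.89706420898438), (54.533348083496094, 50.16590881347656), 72.25459289550781) 50.75755659129742 [ 476.10559641 -249.20840975   15.07692024] [ 536.17239536 -187.98551859   78.17150881]
a plate 990 ((451.2756042480469, 142.65109252929688), (183.91351318359375, 123.73853302001953), 0.7457794547080994) 10.600398654152476 [359.31199396  81.24237129   8.0026918 ] [543.15093285 205.62565896  15.30291027]
a round 117 ((714.2870483398438, -52.39219284057617), (60.842559814453125, 56.310569763183594), 31.926692962646484) 71.86803762552543 [684.30643727 -83.55137425  68.02988287] [744.11094747 -21.72709907  78.25319193]
b cup 298 ((509.78619384765625, -217.47586059570312), (49.663230895996094, 48.44340133666992), 72.94461822509766) 72.38224777558236 [ 480.81021178 -247.87347798   68.00187932] [ 538.76407091 -188.06630822   76.91893382]
b cupside 1416 ((509.34808349609375, -217.76515197753906), (50.875518798828125, 50.53213119506836), 71.97247314453125) 50.429379738956 [ 479.28795513 -248.42133904   15.13973974] [ 539.46023593 -187.28922823   76.91893382]
b plate 1467 ((486.2638854980469, 142.81712341308594), (119.62309265136719, 123.63490295410156), 0.43377169966697693) 10.613301789668277 [426.08612763  81.26861722   8.00805304] [546.31753009 204.96223342  13.9661262 ]
b round 224 ((717.1365966796875, -52.500057220458984), (58.369140625, 57.05668258666992), 42.954166412353516) 72.28984075319919 [688.48295004 -81.89258431  68.01220027] [744.88574    -22.10534082  76.71377362]
```

```bash
cat > plan.py <<'E'
from h import *
import json
def tool(C,yaw_y,tilt,back,off=14):
    """tool y at azimuth yaw_y (deg), turned tilt deg about tool y from pointing down; TCP = C+(off-back)*d"""
    a=np.radians(yaw_y);y=np.array([np.cos(a),np.sin(a),0]);z=np.array([0,0,-1.]);x=np.cross(y,z)
    M=np.stack([x,y,z],1)@R.from_rotvec([0,np.radians(tilt),0]).as_matrix()
    return np.array(C)+(off-back)*M[:,2],M
def rows(P,M,n,p0=None,M0=None,f=None):
    if p0 is None:
        o=arm.get_obs();p0=np.array(o['ee_pos']);M0=R.from_quat(o['tool_rot']).as_matrix()
    rv=R.from_matrix(M0.T@M).as_rotvec();out=[]
    for i in range(n):
        Mi=M0@R.from_rotvec(rv*i/n).as_matrix()
        out.append(dict(translation=[round(v,1) for v in Mi.T@(P-p0)/n],rotation=[round(v,4) for v in rv/n]))
    print('from',p0.round(1),'to',P.round(1),'deg/row',np.degrees(np.linalg.norm(rv))/n,'mm/row',np.linalg.norm(P-p0)/n)
    print(json.dumps(out))
CUP=np.array([508.5,-217.6,38.])
E
python3 - <<'E'
from plan import *
P,M=tool(CUP,-18,-50,180); rows(P,M,12)
E
```

```text
from [ 256.4 -596.7  230.4] to [547.8 -96.7 144.7] deg/row 5.728094456414645 mm/row 48.751991448440116
[{"translation": [38.8, -28.7, 7.2], "rotation": [-0.031, -0.0682, -0.0662]}, {"translation": [41.0, -26.2, 3.6], "rotation": [-0.031, -0.0682, -0.0662]}, {"translation": [42.7, -23.5, -0.0], "rotation": [-0.031, -0.0682, -0.0662]}, {"translation": [44.1, -20.6, -3.7], "rotation": [-0.031, -0.0682, -0.0662]}, {"translation": [44.9, -17.4, -7.3], "rotation": [-0.031, -0.0682, -0.0662]}, {"translation": [45.4, -14.2, -10.9], "rotation": [-0.031, -0.0682, -0.0662]}, {"translation": [45.3, -10.8, -14.3], "rotation": [-0.031, -0.0682, -0.0662]}, {"translation": [44.8, -7.3, -17.7], "rotation": [-0.031, -0.0682, -0.0662]}, {"translation": [43.9, -3.8, -20.9], "rotation": [-0.031, -0.0682, -0.0662]}, {"translation": [42.5, -0.2, -23.9], "rotation": [-0.031, -0.0682, -0.0662]}, {"translation": [40.6, 3.3, -26.7], "rotation": [-0.031, -0.0682, -0.0662]}, {"translation": [38.4, 6.8, -29.2], "rotation": [-0.031, -0.0682, -0.0662]}]
```

```bash
python3 - <<'E'
from plan import *
_,M=tool(CUP,-18,0,0); rows(np.array([535,-120,270.]),M,12)
E
```

```text
from [ 256.4 -596.7  230.4] to [ 535. -120.  270.] deg/row 4.061719485922901 mm/row 46.12777366640353
[{"translation": [37.0, -27.3, -3.3], "rotation": [-0.0001, -0.0001, -0.0709]}, {"translation": [38.9, -24.6, -3.3], "rotation": [-0.0001, -0.0001, -0.0709]}, {"translation": [40.5, -21.8, -3.3], "rotation": [-0.0001, -0.0001, -0.0709]}, {"translation": [42.0, -18.9, -3.3], "rotation": [-0.0001, -0.0001, -0.0709]}, {"translation": [43.2, -15.9, -3.3], "rotation": [-0.0001, -0.0001, -0.0709]}, {"translation": [44.2, -12.8, -3.3], "rotation": [-0.0001, -0.0001, -0.0709]}, {"translation": [45.0, -9.6, -3.3], "rotation": [-0.0001, -0.0001, -0.0709]}, {"translation": [45.6, -6.4, -3.3], "rotation": [-0.0001, -0.0001, -0.0709]}, {"translation": [45.9, -3.2, -3.3], "rotation": [-0.0001, -0.0001, -0.0709]}, {"translation": [46.0, 0.1, -3.3], "rotation": [-0.0001, -0.0001, -0.0709]}, {"translation": [45.9, 3.4, -3.3], "rotation": [-0.0001, -0.0001, -0.0709]}, {"translation": [45.5, 6.6, -3.3], "rotation": [-0.0001, -0.0001, -0.0709]}]
```

{"fn": "move_arm", "kwargs": {"steps": [{"translation": [37, -27, -3.3], "rotation": [0, 0, -0.071], "fingers": 1}, {"translation": [39, -24.5, -3.3], "rotation": [0, 0, -0.071], "fingers": 1}, {"translation": [40.5, -22, -3.3], "rotation": [0, 0, -0.071], "fingers": 1}, {"translation": [42, -19, -3.3], "rotation": [0, 0, -0.071], "fingers": 1}, {"translation": [43, -16, -3.3], "rotation": [0, 0, -0.071], "fingers": 1}, {"translation": [44, -13, -3.3], "rotation": [0, 0, -0.071], "fingers": 1}, {"translation": [45, -9.5, -3.3], "rotation": [0, 0, -0.071], "fingers": 1}, {"translation": [45.5, -6.5, -3.3], "rotation": [0, 0, -0.071], "fingers": 1}, {"translation": [46, -3, -3.3], "rotation": [0, 0, -0.071], "fingers": 1}, {"translation": [46, 0, -3.3], "rotation": [0, 0, -0.071], "fingers": 1}, {"translation": [46, 3.5, -3.3], "rotation": [0, 0, -0.071], "fingers": 1}, {"translation": [45.5, 6.5, -3.3], "rotation": [0, 0, -0.071], "fingers": 1}]}}

```text
t: 1.3
ee_pos: [535.2, -118.8, 270.8]
tool_rot: [0.808, 0.589, -0.0, 0.0]
ft_force: [0.7, -0.5, -0.3]
finger_gap: 85.1
grasp_force: 0.0
```

```bash
python3 - <<'E'
from plan import *
o=arm.get_obs();print(o['q'].round(2),o['ee_pos'],o['t'])
P,M=tool(CUP,-18,-50,160); rows(P,M,10)
E
```

```text
[ 0.48  0.2  -0.39  1.72  0.08  1.23 -0.25] [ 535.15918197 -118.84517055  270.78161669] 1.3
from [ 535.2 -118.8  270.8] to [ 543.1 -111.2  131.8] deg/row 4.997780083987955 mm/row 13.936728802171203
[{"translation": [1.0, 0.5, 13.9], "rotation": [0.0001, -0.0872, 0.0004]}, {"translation": [2.2, 0.5, 13.8], "rotation": [0.0001, -0.0872, 0.0004]}, {"translation": [3.4, 0.5, 13.5], "rotation": [0.0001, -0.0872, 0.0004]}, {"translation": [4.5, 0.5, 13.2], "rotation": [0.0001, -0.0872, 0.0004]}, {"translation": [5.7, 0.5, 12.7], "rotation": [0.0001, -0.0872, 0.0004]}, {"translation": [6.8, 0.5, 12.2], "rotation": [0.0001, -0.0872, 0.0004]}, {"translation": [7.8, 0.5, 11.5], "rotation": [0.0001, -0.0872, 0.0004]}, {"translation": [8.8, 0.5, 10.8], "rotation": [0.0001, -0.0872, 0.0004]}, {"translation": [9.7, 0.5, 10.0], "rotation": [0.0001, -0.0872, 0.0004]}, {"translation": [10.5, 0.5, 9.1], "rotation": [0.0001, -0.0872, 0.0004]}]
```

{"fn": "move_arm", "kwargs": {"steps": [{"translation": [1, 0.5, 14], "rotation": [0, -0.0872, 0]}, {"translation": [2, 0.5, 14], "rotation": [0, -0.0872, 0]}, {"translation": [3.5, 0.5, 13.5], "rotation": [0, -0.0872, 0]}, {"translation": [4.5, 0.5, 13], "rotation": [0, -0.0872, 0]}, {"translation": [5.5, 0.5, 12.5], "rotation": [0, -0.0872, 0]}, {"translation": [7, 0.5, 12], "rotation": [0, -0.0872, 0]}, {"translation": [8, 0.5, 11.5], "rotation": [0, -0.0872, 0]}, {"translation": [9, 0.5, 11], "rotation": [0, -0.0872, 0]}, {"translation": [9.5, 0.5, 10], "rotation": [0, -0.0872, 0]}, {"translation": [10.5, 0.5, 9], "rotation": [0, -0.0872, 0]}]}}

```text
validation failed for argument at $.st...
```

```bash
python3 - <<'E'
from plan import *
o=arm.get_obs();print(o['q'].round(2),o['ee_pos'],o['t'])
f=grab('wrist');save(f,'w1');C=cloud(f).reshape(-1,3)
s=C[(abs(C[:,0]-508)<60)&(abs(C[:,1]+218)<60)]
for lo,hi in((66,82),(15,82)):
    t=s[(s[:,2]>lo)&(s[:,2]<hi)];print(len(t),cv2.minAreaRect(t[:,:2].astype(np.float32)) if len(t)>4 else '')
P,M=tool(CUP,-18,-50,0); rows(P,M,12)
E
```

```text
[ 0.48  0.2  -0.39  1.72  0.08  1.23 -0.25] [ 535.15918197 -118.84517055  270.78161669] 1.3
803 ((508.8811340332031, -217.2263641357422), (48.226318359375, 47.67331314086914), 71.8269271850586)
2406 ((508.78765869140625, -217.13626098632812), (48.19760513305664, 47.95340347290039), 72.46324157714844)
from [ 539.5 -108.7  271.7] to [ 505.2 -227.8   29. ] deg/row 4.20592734930994 mm/row 22.708844151284325
[{"translation": [-10.5, 0.1, 20.1], "rotation": [0.0009, -0.0734, 0.0013]}, {"translation": [-9.0, 0.1, 20.9], "rotation": [0.0009, -0.0734, 0.0013]}, {"translation": [-7.4, 0.2, 21.5], "rotation": [0.0009, -0.0734, 0.0013]}, {"translation": [-5.8, 0.2, 21.9], "rotation": [0.0009, -0.0734, 0.0013]}, {"translation": [-4.2, 0.2, 22.3], "rotation": [0.0009, -0.0734, 0.0013]}, {"translation": [-2.6, 0.2, 22.6], "rotation": [0.0009, -0.0734, 0.0013]}, {"translation": [-0.9, 0.3, 22.7], "rotation": [0.0009, -0.0734, 0.0013]}, {"translation": [0.8, 0.3, 22.7], "rotation": [0.0009, -0.0734, 0.0013]}, {"translation": [2.4, 0.3, 22.6], "rotation": [0.0009, -0.0734, 0.0013]}, {"translation": [4.1, 0.3, 22.3], "rotation": [0.0009, -0.0734, 0.0013]}, {"translation": [5.7, 0.3, 22.0], "rotation": [0.0009, -0.0734, 0.0013]}, {"translation": [7.3, 0.3, 21.5], "rotation": [0.0009, -0.0734, 0.0013]}]
```

View pics/w1.png

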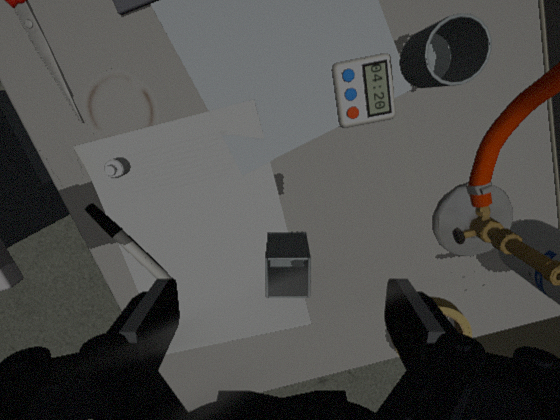

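The wrist view shows the cup at (288,265), aligned with the image axes. That gives (508.8,-217.2) and yaw 72°, which agrees with the other views. The move was refused because every row needs `fingers`.

```bash
sed -i 's/^CUP.*/CUP=np.array([508.8,-217.2,38.])/' plan.py; python3 - <<'E'
from plan import *
P,M=tool(CUP,-18,-50,120); rows(P,M,10)
E
```

```text
from [ 539.5 -108.7  271.7] to [ 533.9 -140.   106.1] deg/row 5.047112819171928 mm/row 16.855906712036237
[{"translation": [-3.3, 0.3, 16.5], "rotation": [0.001, -0.0881, 0.0016]}, {"translation": [-1.8, 0.4, 16.8], "rotation": [0.001, -0.0881, 0.0016]}, {"translation": [-0.3, 0.4, 16.8], "rotation": [0.001, -0.0881, 0.0016]}, {"translation": [1.1, 0.4, 16.8], "rotation": [0.001, -0.0881, 0.0016]}, {"translation": [2.6, 0.4, 16.6], "rotation": [0.001, -0.0881, 0.0016]}, {"translation": [4.1, 0.4, 16.4], "rotation": [0.001, -0.0881, 0.0016]}, {"translation": [5.5, 0.4, 15.9], "rotation": [0.001, -0.0881, 0.0016]}, {"translation": [6.9, 0.4, 15.4], "rotation": [0.001, -0.0881, 0.0016]}, {"translation": [8.2, 0.4, 14.7], "rotation": [0.001, -0.0881, 0.0016]}, {"translation": [9.5, 0.4, 13.9], "rotation": [0.001, -0.0881, 0.0016]}]
```

{"fn": "move_arm", "kwargs": {"steps": [{"translation": [-3.3, 0.4, 16.5], "rotation": [0.001, -0.088, 0.0015], "fingers": 1}, {"translation": [-1.8, 0.4, 16.8], "rotation": [0.001, -0.088, 0.0015], "fingers": 1}, {"translation": [-0.3, 0.4, 16.8], "rotation": [0.001, -0.088, 0.0015], "fingers": 1}, {"translation": [1, 0.4, 16.8], "rotation": [0.001, -0.088, 0.0015], "fingers": 1}, {"translation": [2.5, 0.4, 16.6], "rotation": [0.001, -0.088, 0.0015], "fingers": 1}, {"translation": [4, 0.4, 16.4], "rotation": [0.001, -0.088, 0.0015], "fingers": 1}, {"translation": [5.5, 0.4, 16], "rotation": [0.001, -0.088, 0.0015], "fingers": 1}, {"translation": [7, 0.4, 15.4], "rotation": [0.001, -0.088, 0.0015], "fingers": 1}, {"translation": [8, 0.4, 14.7], "rotation": [0.001, -0.088, 0.0015], "fingers": 1}, {"translation": [9.5, 0.4, 14], "rotation": [0.001, -0.088, 0.0015], "fingers": 1}, {"translation": [0, 0, 0], "rotation": [0, 0, 0], "fingers": 1}, {"translation": [0, 0, 0], "rotation": [0, 0, 0], "fingers": 1}]}}

```text
t: 2.55
ee_pos: [527.5, -153.2, 105.4]
tool_rot: [0.736, 0.527, -0.348, 0.246]
ft_force: [-0.0, -0.0, 1.1]
finger_gap: 85.2
grasp_force: 0.0
```

```bash
python3 - <<'E'
from plan import *
o=arm.get_obs();print(o['q'].round(2),o['ee_pos'],o['t'])
P,M=tool(CUP,-18,-50,0); rows(P,M,8)
E
```

```text
[-0.02  0.63 -0.27  1.8   0.84  1.45 -1.04] [ 527.52473357 -153.18064385  105.41247755] 2.55
from [ 527.5 -153.2  105.4] to [ 505.5 -227.4   29. ] deg/row 0.1280806196472543 mm/row 13.597391328525324
[{"translation": [1.2, 0.4, 13.5], "rotation": [-0.0018, 0.0009, -0.0009]}, {"translation": [1.2, 0.4, 13.5], "rotation": [-0.0018, 0.0009, -0.0009]}, {"translation": [1.2, 0.4, 13.5], "rotation": [-0.0018, 0.0009, -0.0009]}, {"translation": [1.2, 0.4, 13.5], "rotation": [-0.0018, 0.0009, -0.0009]}, {"translation": [1.1, 0.3, 13.5], "rotation": [-0.0018, 0.0009, -0.0009]}, {"translation": [1.1, 0.3, 13.5], "rotation": [-0.0018, 0.0009, -0.0009]}, {"translation": [1.1, 0.3, 13.5], "rotation": [-0.0018, 0.0009, -0.0009]}, {"translation": [1.1, 0.3, 13.5], "rotation": [-0.0018, 0.0009, -0.0009]}]
```

{"fn": "move_arm", "kwargs": {"steps": [{"translation": [1.2, 0.4, 13.5], "rotation": [-0.0018, 0.001, -0.001], "fingers": 1}, {"translation": [1.2, 0.4, 13.5], "rotation": [-0.0018, 0.001, -0.001], "fingers": 1}, {"translation": [1.2, 0.4, 13.5], "rotation": [-0.0018, 0.001, -0.001], "fingers": 1}, {"translation": [1.2, 0.4, 13.5], "rotation": [-0.0018, 0.001, -0.001], "fingers": 1}, {"translation": [1.1, 0.3, 13.5], "rotation": [-0.0018, 0.001, -0.001], "fingers": 1}, {"translation": [1.1, 0.3, 13.5], "rotation": [-0.0018, 0.001, -0.001], "fingers": 1}, {"translation": [1.1, 0.3, 13.5], "rotation": [-0.0018, 0.001, -0.001], "fingers": 1}, {"translation": [1.1, 0.3, 13.5], "rotation": [-0.0018, 0.001, -0.001], "fingers": 1}, {"translation": [0, 0, 0], "rotation": [0, 0, 0], "fingers": 1}, {"translation": [0, 0, 0], "rotation": [0, 0, 0], "fingers": 1}]}}

```text
t: 3.55
ee_pos: [505.8, -227.2, 29.3]
tool_rot: [0.733, 0.533, -0.342, 0.248]
ft_force: [0.2, 0.4, -0.2]
finger_gap: 85.4
grasp_force: 0.0
```

```bash
python3 - <<'E'
from plan import *
f=grab('wrist');save(f,'w2')
P,M=tool(CUP,-18,-50,0); rows(P,M,1)
E
```

```text
from [ 506.3 -226.7   29.5] to [ 505.5 -227.4   29. ] deg/row 0.09548669266041585 mm/row 1.2299662214745963
[{"translation": [-0.2, -0.6, 1.1], "rotation": [0.0012, -0.0011, -0.0003]}]
```

View pics/w2.png

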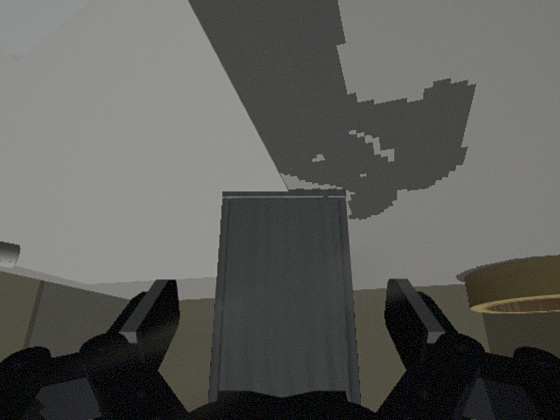

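The cup spans columns 222–347, midway between the fingers. I'll close on it.

{"fn": "move_arm", "kwargs": {"steps": [{"translation": [0, 0, 0], "rotation": [0, 0, 0], "fingers": 0}, {"translation": [0, 0, 0], "rotation": [0, 0, 0], "fingers": 0}, {"translation": [0, 0, 0], "rotation": [0, 0, 0], "fingers": 0}, {"translation": [0, 0, 0], "rotation": [0, 0, 0], "fingers": 0}, {"translation": [0, 0, 0], "rotation": [0, 0, 0], "fingers": 0}, {"translation": [0, 0, 0], "rotation": [0, 0, 0], "fingers": 0}, {"translation": [0, 0, 0], "rotation": [0, 0, 0], "fingers": 0}, {"translation": [0, 0, 0], "rotation": [0, 0, 0], "fingers": 0}]}}

```text
t: 4.4
ee_pos: [506.5, -226.8, 29.9]
tool_rot: [0.733, 0.533, -0.341, 0.249]
ft_force: [1.2, 2.1, 4.5]
finger_gap: 47.1
grasp_force: 56.3
```

```bash
python3 - <<'E'
from plan import *
o=arm.get_obs();print(o['finger_gap'],o['grasp_force'])
L=CUP+[0,0,62]
P1,M1=tool(L,-18,-50,0); rows(P1,M1,4)
P2,M2=tool([497,-80,100],-18,0,0); rows(P2,M2,12,P1,M1)
E
```

```text
47.135522556949155 56.28673553466797
from [ 506.5 -226.8   29.9] to [ 505.5 -227.4   91. ] deg/row 0.02759436147678148 mm/row 15.27836337537505
[{"translation": [-11.8, -0.2, -9.7], "rotation": [0.0004, -0.0002, -0.0001]}, {"translation": [-11.8, -0.2, -9.7], "rotation": [0.0004, -0.0002, -0.0001]}, {"translation": [-11.8, -0.2, -9.7], "rotation": [0.0004, -0.0002, -0.0001]}, {"translation": [-11.8, -0.2, -9.7], "rotation": [0.0004, -0.0002, -0.0001]}]
from [ 505.5 -227.4   91. ] to [497. -80.  86.] deg/row 4.166666666666667 mm/row 12.310705140282595
[{"translation": [7.7, -4.5, -8.5], "rotation": [0.0, 0.0727, 0.0]}, {"translation": [8.3, -4.5, -7.9], "rotation": [0.0, 0.0727, 0.0]}, {"translation": [8.8, -4.5, -7.3], "rotation": [0.0, 0.0727, 0.0]}, {"translation": [9.3, -4.5, -6.6], "rotation": [0.0, 0.0727, 0.0]}, {"translation": [9.8, -4.5, -6.0], "rotation": [0.0, 0.0727, 0.0]}, {"translation": [10.2, -4.5, -5.2], "rotation": [0.0, 0.0727, 0.0]}, {"translation": [10.6, -4.5, -4.5], "rotation": [0.0, 0.0727, 0.0]}, {"translation": [10.9, -4.5, -3.7], "rotation": [0.0, 0.0727, 0.0]}, {"translation": [11.1, -4.5, -2.9], "rotation": [0.0, 0.0727, 0.0]}, {"translation": [11.3, -4.5, -2.1], "rotation": [0.0, 0.0727, 0.0]}, {"translation": [11.4, -4.5, -1.2], "rotation": [0.0, 0.0727, 0.0]}, {"translation": [11.5, -4.5, -0.4], "rotation": [0.0, 0.0727, 0.0]}]
```

{"fn": "move_arm", "kwargs": {"steps": [{"translation": [-11.8, 0, -9.8], "rotation": [0, 0, 0], "fingers": 0}, {"translation": [-11.8, 0, -9.8], "rotation": [0, 0, 0], "fingers": 0}, {"translation": [-11.8, 0, -9.8], "rotation": [0, 0, 0], "fingers": 0}, {"translation": [-11.8, 0, -9.8], "rotation": [0, 0, 0], "fingers": 0}, {"translation": [0, 0, 0], "rotation": [0, 0, 0], "fingers": 0}]}}

```text
t: 4.9
ee_pos: [506.9, -227.8, 93.6]
tool_rot: [0.734, 0.532, -0.34, 0.25]
ft_force: [0.6, 0.2, -1.7]
finger_gap: 47.2
grasp_force: 55.6
```

{"fn": "move_arm", "kwargs": {"steps": [{"translation": [7.7, -4.5, -8.5], "rotation": [0, 0.0727, 0], "fingers": 0}, {"translation": [8.3, -4.5, -7.9], "rotation": [0, 0.0727, 0], "fingers": 0}, {"translation": [8.8, -4.5, -7.3], "rotation": [0, 0.0727, 0], "fingers": 0}, {"translation": [9.3, -4.5, -6.6], "rotation": [0, 0.0727, 0], "fingers": 0}, {"translation": [9.8, -4.5, -6], "rotation": [0, 0.0727, 0], "fingers": 0}, {"translation": [10.2, -4.5, -5.2], "rotation": [0, 0.0727, 0], "fingers": 0}, {"translation": [10.6, -4.5, -4.5], "rotation": [0, 0.0727, 0], "fingers": 0}, {"translation": [10.9, -4.5, -3.7], "rotation": [0, 0.0727, 0], "fingers": 0}, {"translation": [11.1, -4.5, -2.9], "rotation": [0, 0.0727, 0], "fingers": 0}, {"translation": [11.3, -4.5, -2.1], "rotation": [0, 0.0727, 0], "fingers": 0}, {"translation": [11.4, -4.5, -1.2], "rotation": [0, 0.0727, 0], "fingers": 0}, {"translation": [11.5, -4.5, 0], "rotation": [0, 0.0727, 0], "fingers": 0}]}}

```text
t: 6.1
ee_pos: [496.1, -79.9, 85.5]
tool_rot: [0.809, 0.588, 0.001, -0.001]
ft_force: [-0.5, 0.4, -2.8]
finger_gap: 47.2
grasp_force: 55.7
```

```bash
python3 - <<'E'
from plan import *
f=grab('side');save(f,'s2')
o=arm.get_obs();print(o['q'].round(2),o['finger_gap'],o['grasp_force'])
P2,M2=tool([497,-50,100],-18,40,0); rows(P2,M2,10)
E
```

```text
[ 0.52  0.34 -0.52  2.02  0.22  0.83 -0.44] 47.28542003069637 55.7912278175354
from [494.8 -80.5  85. ] to [499.8 -41.4  89.3] deg/row 3.9830718353164594 mm/row 3.9619690905094935
[{"translation": [3.9, -0.7, -0.4], "rotation": [-0.0001, 0.0695, -0.0002]}, {"translation": [3.9, -0.7, -0.1], "rotation": [-0.0001, 0.0695, -0.0002]}, {"translation": [3.9, -0.7, 0.1], "rotation": [-0.0001, 0.0695, -0.0002]}, {"translation": [3.9, -0.7, 0.4], "rotation": [-0.0001, 0.0695, -0.0002]}, {"translation": [3.8, -0.7, 0.7], "rotation": [-0.0001, 0.0695, -0.0002]}, {"translation": [3.8, -0.7, 0.9], "rotation": [-0.0001, 0.0695, -0.0002]}, {"translation": [3.7, -0.7, 1.2], "rotation": [-0.0001, 0.0695, -0.0002]}, {"translation": [3.6, -0.7, 1.4], "rotation": [-0.0001, 0.0695, -0.0002]}, {"translation": [3.5, -0.7, 1.7], "rotation": [-0.0001, 0.0695, -0.0002]}, {"translation": [3.4, -0.7, 1.9], "rotation": [-0.0001, 0.0695, -0.0002]}]
```

View pics/s2.png

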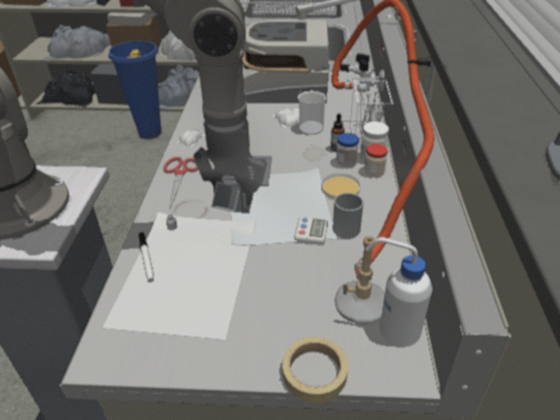

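The cup hangs in the gripper at about (230,190), clear of everything. Next I tilt it the rest of the way.

{"fn": "move_arm", "kwargs": {"steps": [{"translation": [3.9, -0.7, -0.4], "rotation": [0, 0.0695, 0], "fingers": 0}, {"translation": [3.9, -0.7, -0.1], "rotation": [0, 0.0695, 0], "fingers": 0}, {"translation": [3.9, -0.7, 0], "rotation": [0, 0.0695, 0], "fingers": 0}, {"translation": [3.9, -0.7, 0.4], "rotation": [0, 0.0695, 0], "fingers": 0}, {"translation": [3.8, -0.7, 0.7], "rotation": [0, 0.0695, 0], "fingers": 0}, {"translation": [3.8, -0.7, 0.9], "rotation": [0, 0.0695, 0], "fingers": 0}, {"translation": [3.7, -0.7, 1.2], "rotation": [0, 0.0695, 0], "fingers": 0}, {"translation": [3.6, -0.7, 1.4], "rotation": [0, 0.0695, 0], "fingers": 0}, {"translation": [3.5, -0.7, 1.7], "rotation": [0, 0.0695, 0], "fingers": 0}, {"translation": [3.4, -0.7, 1.9], "rotation": [0, 0.0695, 0], "fingers": 0}, {"translation": [0, 0, 0], "rotation": [0, 0, 0], "fingers": 0}]}}

```text
t: 7.25
ee_pos: [500.6, -42.8, 87.8]
tool_rot: [0.762, 0.551, 0.275, -0.201]
ft_force: [0.3, 0.3, -1.4]
finger_gap: 47.8
grasp_force: 55.8
```

```bash
python3 - <<'E'
from plan import *
o=arm.get_obs();print(o['q'].round(2),o['ee_pos'])
P2,M2=tool([497,-50,26.5],-18,40,0); rows(P2,M2,9)
E
```

```text
[ 1.11  0.56 -0.84  2.06 -0.43  0.76  0.36] [500.55617186 -42.77821247  87.81023881]
from [500.6 -42.8  87.8] to [499.8 -41.4  15.8] deg/row 0.03388396722172933 mm/row 8.005715044274691
[{"translation": [-5.0, -0.1, 6.2], "rotation": [-0.0001, 0.0003, -0.0005]}, {"translation": [-5.0, -0.1, 6.2], "rotation": [-0.0001, 0.0003, -0.0005]}, {"translation": [-5.0, -0.1, 6.2], "rotation": [-0.0001, 0.0003, -0.0005]}, {"translation": [-5.0, -0.1, 6.2], "rotation": [-0.0001, 0.0003, -0.0005]}, {"translation": [-5.0, -0.1, 6.2], "rotation": [-0.0001, 0.0003, -0.0005]}, {"translation": [-5.0, -0.1, 6.2], "rotation": [-0.0001, 0.0003, -0.0005]}, {"translation": [-5.1, -0.1, 6.2], "rotation": [-0.0001, 0.0003, -0.0005]}, {"translation": [-5.1, -0.1, 6.2], "rotation": [-0.0001, 0.0003, -0.0005]}, {"translation": [-5.1, -0.1, 6.2], "rotation": [-0.0001, 0.0003, -0.0005]}]
```

{"fn": "move_arm", "kwargs": {"steps": [{"translation": [-5, 0, 6.2], "rotation": [0, 0, 0], "fingers": 0}, {"translation": [-5, 0, 6.2], "rotation": [0, 0, 0], "fingers": 0}, {"translation": [-5, 0, 6.2], "rotation": [0, 0, 0], "fingers": 0}, {"translation": [-5, 0, 6.2], "rotation": [0, 0, 0], "fingers": 0}, {"translation": [-5, 0, 6.2], "rotation": [0, 0, 0], "fingers": 0}, {"translation": [-5, 0, 6.2], "rotation": [0, 0, 0], "fingers": 0}, {"translation": [-5, 0, 6.2], "rotation": [0, 0, 0], "fingers": 0}, {"translation": [-5, 0, 6.2], "rotation": [0, 0, 0], "fingers": 0}, {"translation": [-5, 0, 6.2], "rotation": [0, 0, 0], "fingers": 0}, {"translation": [0, 0, 0], "rotation": [0, 0, 0], "fingers": 0}, {"translation": [0, 0, 0], "rotation": [0, 0, 0], "fingers": 0}]}}

```text
t: 8.35
ee_pos: [502.6, -39.7, 18.0]
tool_rot: [0.761, 0.553, 0.276, -0.2]
ft_force: [0.7, 0.3, -2.2]
finger_gap: 47.2
grasp_force: 55.8
```

```bash
python3 - <<'E'
from plan import *
o=arm.get_obs();print(o['q'].round(2),o['ee_pos'],o['ft_force'])
P2,M2=tool([497,-50,26.5],-18,40,0); print(np.degrees(R.from_matrix(R.from_quat(o['tool_rot']).as_matrix().T@M2).as_rotvec()))
E
```

```text
[ 1.06  0.69 -0.79  2.08 -0.39  0.62  0.4 ] [502.55288928 -39.69839188  17.96154653] [ 0.65015101  0.27281105 -2.1501317 ]
[0.00388656 0.13690849 0.01122948]
```

{"fn": "move_arm", "kwargs": {"steps": [{"translation": [-1, 0, 1.2], "rotation": [0, 0, 0], "fingers": 0}, {"translation": [-1, 0, 1.2], "rotation": [0, 0, 0], "fingers": 0}, {"translation": [0, 0, 0], "rotation": [0, 0, 0], "fingers": 0}, {"translation": [0, 0, 0], "rotation": [0, 0, 0], "fingers": 0}]}}

```text
t: 8.75
ee_pos: [502.6, -39.9, 15.0]
tool_rot: [0.761, 0.553, 0.276, -0.2]
ft_force: [0.4, -0.8, -1.6]
finger_gap: 47.6
grasp_force: 55.8
```

```bash
python3 - <<'E'
from plan import *
o=arm.get_obs();print(o['ee_pos'],o['ft_force'])
E
```

```text
[502.62219947 -39.88489849  15.03466179] [ 0.42739098 -0.80224321 -1.58280149]
```

{"fn": "move_arm", "kwargs": {"steps": [{"translation": [-1, 0, 1.2], "rotation": [0, 0, 0], "fingers": 0}, {"translation": [0, 0, 0], "rotation": [0, 0, 0], "fingers": 0}, {"translation": [0, 0, 0], "rotation": [0, 0, 0], "fingers": 1}, {"translation": [0, 0, 0], "rotation": [0, 0, 0], "fingers": 1}, {"translation": [0, 0, 0], "rotation": [0, 0, 0], "fingers": 1}, {"translation": [0, 0, 0], "rotation": [0, 0, 0], "fingers": 1}, {"translation": [0, 0, 0], "rotation": [0, 0, 0], "fingers": 1}, {"translation": [0, 0, 0], "rotation": [0, 0, 0], "fingers": 1}]}}

```text
t: 9.55
ee_pos: [502.6, -39.8, 13.4]
tool_rot: [0.761, 0.553, 0.276, -0.2]
ft_force: [-0.3, 0.5, 0.3]
finger_gap: 85.2
grasp_force: 0.0
```

{"fn": "move_arm", "kwargs": {"steps": [{"translation": [0, 0, -15], "rotation": [0, 0, 0], "fingers": 1}, {"translation": [0, 0, -15], "rotation": [0, 0, 0], "fingers": 1}, {"translation": [0, 0, -15], "rotation": [0, 0, 0], "fingers": 1}, {"translation": [0, 0, -15], "rotation": [0, 0, 0], "fingers": 1}, {"translation": [0, 0, -20], "rotation": [0, 0, 0], "fingers": 1}, {"translation": [0, 0, -25], "rotation": [0, 0, 0], "fingers": 1}, {"translation": [0, 0, -25], "rotation": [0, 0, 0], "fingers": 1}, {"translation": [0, 0, 0], "rotation": [0, 0, 0], "fingers": 1}, {"translation": [0, 0, 0], "rotation": [0, 0, 0], "fingers": 1}]}}

```text
t: 10.45
ee_pos: [476.7, -119.1, 113.1]
tool_rot: [0.761, 0.553, 0.276, -0.2]
ft_force: [0.4, 0.3, -0.4]
finger_gap: 85.1
grasp_force: 0.0
```

```bash
python3 - <<'E'
from plan import *
f=grab('wrist');save(f,'w3');C=cloud(f).reshape(-1,3)
s=C[(abs(C[:,0]-497)<70)&(abs(C[:,1]+50)<70)]
for lo,hi in((35,60),(12,60)):
    t=s[(s[:,2]>lo)&(s[:,2]<hi)];print(len(t),cv2.minAreaRect(t[:,:2].astype(np.float32)) if len(t)>4 else '',t[:,2].mean(),t[:,2].max())
P,M=tool([500,-48,130],-18,0,0); rows(P,M,8)
P2,M2=tool([500,-48,24],-18,-40,90); rows(P2,M2,12,P,M)
E
```

```text
6908 ((498.7543029785156, -48.8448371887207), (77.2005615234375, 48.08031463623047), 71.662109375) 48.82982421117532 51.27185471996137
7018 ((498.7543029785156, -48.8448371887207), (77.2005615234375, 48.08031463623047), 71.662109375) 48.42736043275269 51.27185471996137
from [ 476.3 -118.2  112.7] to [500. -48. 116.] deg/row 4.982239747963924 mm/row 9.27253931411857
[{"translation": [7.4, 0.1, 5.6], "rotation": [-0.0001, -0.087, 0.0001]}, {"translation": [7.8, 0.1, 5.0], "rotation": [-0.0001, -0.087, 0.0001]}, {"translation": [8.2, 0.1, 4.3], "rotation": [-0.0001, -0.087, 0.0001]}, {"translation": [8.6, 0.1, 3.5], "rotation": [-0.0001, -0.087, 0.0001]}, {"translation": [8.8, 0.1, 2.8], "rotation": [-0.0001, -0.087, 0.0001]}, {"translation": [9.1, 0.1, 2.0], "rotation": [-0.0001, -0.087, 0.0001]}, {"translation": [9.2, 0.1, 1.2], "rotation": [-0.0001, -0.087, 0.0001]}, {"translation": [9.3, 0.1, 0.4], "rotation": [-0.0001, -0.087, 0.0001]}]
from [500. -48. 116.] to [515.1  -1.5  82.2] deg/row 3.3333333333333335 mm/row 4.949491070515491
[{"translation": [4.1, 0.0, 2.8], "rotation": [-0.0, -0.0582, 0.0]}, {"translation": [4.2, 0.0, 2.6], "rotation": [-0.0, -0.0582, 0.0]}, {"translation": [4.4, 0.0, 2.3], "rotation": [-0.0, -0.0582, 0.0]}, {"translation": [4.5, 0.0, 2.1], "rotation": [-0.0, -0.0582, 0.0]}, {"translation": [4.6, 0.0, 1.8], "rotation": [-0.0, -0.0582, 0.0]}, {"translation": [4.7, 0.0, 1.5], "rotation": [-0.0, -0.0582, 0.0]}, {"translation": [4.8, 0.0, 1.3], "rotation": [-0.0, -0.0582, 0.0]}, {"translation": [4.9, 0.0, 1.0], "rotation": [-0.0, -0.0582, 0.0]}, {"translation": [4.9, 0.0, 0.7], "rotation": [-0.0, -0.0582, 0.0]}, {"translation": [4.9, 0.0, 0.4], "rotation": [-0.0, -0.0582, 0.0]}, {"translation": [4.9, 0.0, 0.1], "rotation": [-0.0, -0.0582, 0.0]}, {"translation": [4.9, 0.0, -0.2], "rotation": [-0.0, -0.0582, 0.0]}]
```

View pics/w3.png

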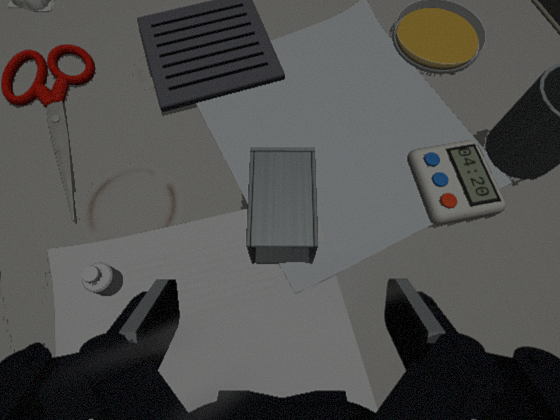

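The cup lies flat at (283,205) with its mouth toward -y, at (498.8,-48.8), top at about 49 mm. Plate edges are visible. Now I swing the hand to the other side.

{"fn": "move_arm", "kwargs": {"steps": [{"translation": [7.4, 0, 4.6], "rotation": [0, -0.087, 0], "fingers": 1}, {"translation": [7.8, 0, 4], "rotation": [0, -0.087, 0], "fingers": 1}, {"translation": [8.2, 0, 3.3], "rotation": [0, -0.087, 0], "fingers": 1}, {"translation": [8.6, 0, 2.5], "rotation": [0, -0.087, 0], "fingers": 1}, {"translation": [8.8, 0, 1.8], "rotation": [0, -0.087, 0], "fingers": 1}, {"translation": [9, 0, 1], "rotation": [0, -0.087, 0], "fingers": 1}, {"translation": [9.2, 0, 0], "rotation": [0, -0.087, 0], "fingers": 1}, {"translation": [9.3, 0, 0], "rotation": [0, -0.087, 0], "fingers": 1}, {"translation": [0, 0, 0], "rotation": [0, 0, 0], "fingers": 1}]}}

```text
t: 11.4
ee_pos: [499.4, -44.4, 123.0]
tool_rot: [0.805, 0.593, 0.001, -0.0]
ft_force: [0.2, 0.3, -0.6]
finger_gap: 85.1
grasp_force: 0.0
```

{"fn": "move_arm", "kwargs": {"steps": [{"translation": [4.1, 0, 2], "rotation": [0, -0.0582, 0], "fingers": 1}, {"translation": [4.2, 0, 2], "rotation": [0, -0.0582, 0], "fingers": 1}, {"translation": [4.4, 0, 2], "rotation": [0, -0.0582, 0], "fingers": 1}, {"translation": [4.5, 0, 2], "rotation": [0, -0.0582, 0], "fingers": 1}, {"translation": [4.6, 0, 1.8], "rotation": [0, -0.0582, 0], "fingers": 1}, {"translation": [4.7, 0, 1.5], "rotation": [0, -0.0582, 0], "fingers": 1}, {"translation": [4.8, 0, 1], "rotation": [0, -0.0582, 0], "fingers": 1}, {"translation": [4.9, 0, 0.5], "rotation": [0, -0.0582, 0], "fingers": 1}, {"translation": [4.9, 0, 0], "rotation": [0, -0.0582, 0], "fingers": 1}, {"translation": [4.9, 0, 0], "rotation": [0, -0.0582, 0], "fingers": 1}, {"translation": [4.9, 0, 0], "rotation": [0, -0.0582, 0], "fingers": 1}, {"translation": [4.9, 0, 0], "rotation": [0, -0.0582, 0], "fingers": 1}]}}

```text
t: 12.6
ee_pos: [513.0, -4.3, 91.4]
tool_rot: [0.759, 0.553, -0.279, 0.201]
ft_force: [0.0, -0.2, -0.2]
finger_gap: 85.2
grasp_force: 0.0
```

```bash
python3 - <<'E'
from plan import *
arm.grab_frame('wrist')
o=arm.get_obs();print(o['q'].round(2),o['ee_pos'])
P2,M2=tool([498.8,-48.8,24],-18,-40,0); rows(P2,M2,10)
E
```

```text
[-0.05  0.62 -0.47  1.79  0.71  1.45 -1.17] [512.72673708  -1.57275325  89.34399634]
from [512.7  -1.6  89.3] to [496.  -57.4  13.3] deg/row 0.04542760232816646 mm/row 9.57999845860525
[{"translation": [0.5, 0.2, 9.6], "rotation": [-0.0002, 0.0003, 0.0007]}, {"translation": [0.5, 0.2, 9.6], "rotation": [-0.0002, 0.0003, 0.0007]}, {"translation": [0.5, 0.2, 9.6], "rotation": [-0.0002, 0.0003, 0.0007]}, {"translation": [0.4, 0.2, 9.6], "rotation": [-0.0002, 0.0003, 0.0007]}, {"translation": [0.4, 0.1, 9.6], "rotation": [-0.0002, 0.0003, 0.0007]}, {"translation": [0.4, 0.1, 9.6], "rotation": [-0.0002, 0.0003, 0.0007]}, {"translation": [0.4, 0.1, 9.6], "rotation": [-0.0002, 0.0003, 0.0007]}, {"translation": [0.4, 0.1, 9.6], "rotation": [-0.0002, 0.0003, 0.0007]}, {"translation": [0.4, 0.1, 9.6], "rotation": [-0.0002, 0.0003, 0.0007]}, {"translation": [0.4, 0.1, 9.6], "rotation": [-0.0002, 0.0003, 0.0007]}]
```

{"fn": "move_arm", "kwargs": {"steps": [{"translation": [0.5, 0, 9.5], "rotation": [0, 0, 0.0007], "fingers": 1}, {"translation": [0.5, 0, 9.5], "rotation": [0, 0, 0.0007], "fingers": 1}, {"translation": [0.5, 0, 9.5], "rotation": [0, 0, 0.0007], "fingers": 1}, {"translation": [0.5, 0, 9.5], "rotation": [0, 0, 0.0007], "fingers": 1}, {"translation": [0.5, 0, 9.5], "rotation": [0, 0, 0.0007], "fingers": 1}, {"translation": [0.5, 0, 9.5], "rotation": [0, 0, 0.0007], "fingers": 1}, {"translation": [0.5, 0, 9.5], "rotation": [0, 0, 0.0007], "fingers": 1}, {"translation": [0.5, 0, 9.5], "rotation": [0, 0, 0.0007], "fingers": 1}, {"translation": [0.5, 0, 9.5], "rotation": [0, 0, 0.0007], "fingers": 1}, {"translation": [0.5, 0, 9.5], "rotation": [0, 0, 0.0007], "fingers": 1}, {"translation": [0, 0, 0], "rotation": [0, 0, 0], "fingers": 1}, {"translation": [0, 0, 0], "rotation": [0, 0, 0], "fingers": 1}]}}

```text
t: 13.85
ee_pos: [496.4, -58.8, 16.7]
tool_rot: [0.762, 0.55, -0.276, 0.202]
ft_force: [-0.2, 0.7, 0.3]
finger_gap: 85.4
grasp_force: 0.0
```

```bash
python3 - <<'E'
from plan import *
P2,M2=tool([498.8,-48.8,24],-18,-40,0); rows(P2,M2,1)
E
```

```text
from [496.4 -58.8  16.7] to [496.  -57.4  13.3] deg/row 0.4144821220597437 mm/row 3.763901515968925
[{"translation": [3.2, -0.8, 1.9], "rotation": [0.0004, 0.001, -0.0072]}]
```

Close enough: it is 3 mm off toward the mouth side. I'll correct slightly and close.

{"fn": "move_arm", "kwargs": {"steps": [{"translation": [3, -0.8, 1.5], "rotation": [0, 0, -0.007], "fingers": 1}, {"translation": [0, 0, 0], "rotation": [0, 0, 0], "fingers": 0}, {"translation": [0, 0, 0], "rotation": [0, 0, 0], "fingers": 0}, {"translation": [0, 0, 0], "rotation": [0, 0, 0], "fingers": 0}, {"translation": [0, 0, 0], "rotation": [0, 0, 0], "fingers": 0}, {"translation": [0, 0, 0], "rotation": [0, 0, 0], "fingers": 0}, {"translation": [0, 0, 0], "rotation": [0, 0, 0], "fingers": 0}, {"translation": [0, 0, 0], "rotation": [0, 0, 0], "fingers": 0}, {"translation": [0, 0, 0], "rotation": [0, 0, 0], "fingers": 0}]}}

```text
t: 14.75
ee_pos: [496.7, -56.9, 14.1]
tool_rot: [0.76, 0.552, -0.276, 0.202]
ft_force: [0.9, 1.9, 4.6]
finger_gap: 46.9
grasp_force: 56.6
```

```bash
python3 - <<'E'
from plan import *
o=arm.get_obs();p=np.array(o['ee_pos']);M=R.from_quat(o['tool_rot']).as_matrix()
print(p,'cup in tool',M.T@(np.array([498.8,-48.8,24])-p))
P1,M1=tool([498.8,-48.8,110],-18,-40,0); rows(P1,M1,6)
P2,M2=tool([485.5,100,120],-9,0,0); rows(P2,M2,12,P1,M1)
E
```

```text
[496.65891315 -56.91418213  14.13349781] cup in tool [  0.07019516  -0.45101018 -12.94464107]
from [496.7 -56.9  14.1] to [496.  -57.4  99.3] deg/row 0.016265904249957896 mm/row 14.190907221294113
[{"translation": [-9.2, -0.1, -10.8], "rotation": [0.0003, 0.0001, -0.0001]}, {"translation": [-9.2, -0.1, -10.8], "rotation": [0.0003, 0.0001, -0.0001]}, {"translation": [-9.2, -0.1, -10.8], "rotation": [0.0003, 0.0001, -0.0001]}, {"translation": [-9.2, -0.1, -10.8], "rotation": [0.0003, 0.0001, -0.0001]}, {"translation": [-9.2, -0.1, -10.8], "rotation": [0.0003, 0.0001, -0.0001]}, {"translation": [-9.2, -0.1, -10.8], "rotation": [0.0003, 0.0001, -0.0001]}]
from [496.  -57.4  99.3] to [485.5 100.  106. ] deg/row 3.413292818655393 mm/row 13.154423792484238
[{"translation": [9.0, -4.9, -8.3], "rotation": [-0.0046, 0.0581, -0.0126]}, {"translation": [9.5, -4.7, -7.8], "rotation": [-0.0046, 0.0581, -0.0126]}, {"translation": [10.0, -4.6, -7.2], "rotation": [-0.0046, 0.0581, -0.0126]}, {"translation": [10.5, -4.4, -6.6], "rotation": [-0.0046, 0.0581, -0.0126]}, {"translation": [10.9, -4.3, -6.0], "rotation": [-0.0046, 0.0581, -0.0126]}, {"translation": [11.3, -4.1, -5.4], "rotation": [-0.0046, 0.0581, -0.0126]}, {"translation": [11.6, -3.9, -4.8], "rotation": [-0.0046, 0.0581, -0.0126]}, {"translation": [11.9, -3.8, -4.1], "rotation": [-0.0046, 0.0581, -0.0126]}, {"translation": [12.2, -3.6, -3.4], "rotation": [-0.0046, 0.0581, -0.0126]}, {"translation": [12.4, -3.4, -2.7], "rotation": [-0.0046, 0.0581, -0.0126]}, {"translation": [12.6, -3.2, -2.0], "rotation": [-0.0046, 0.0581, -0.0126]}, {"translation": [12.7, -3.1, -1.3], "rotation": [-0.0046, 0.0581, -0.0126]}]
```

{"fn": "move_arm", "kwargs": {"steps": [{"translation": [-9.2, 0, -10.8], "rotation": [0, 0, 0], "fingers": 0}, {"translation": [-9.2, 0, -10.8], "rotation": [0, 0, 0], "fingers": 0}, {"translation": [-9.2, 0, -10.8], "rotation": [0, 0, 0], "fingers": 0}, {"translation": [-9.2, 0, -10.8], "rotation": [0, 0, 0], "fingers": 0}, {"translation": [-9.2, 0, -10.8], "rotation": [0, 0, 0], "fingers": 0}, {"translation": [-9.2, 0, -10.8], "rotation": [0, 0, 0], "fingers": 0}, {"translation": [0, 0, 0], "rotation": [0, 0, 0], "fingers": 0}]}}

```text
t: 15.45
ee_pos: [497.1, -57.5, 101.1]
tool_rot: [0.761, 0.552, -0.275, 0.203]
ft_force: [0.2, 0.4, -2.4]
finger_gap: 47.8
grasp_force: 56.2
```

{"fn": "move_arm", "kwargs": {"steps": [{"translation": [9, -4.9, -8.3], "rotation": [-0.0046, 0.058, -0.0126], "fingers": 0}, {"translation": [9.5, -4.7, -7.8], "rotation": [-0.0046, 0.058, -0.0126], "fingers": 0}, {"translation": [10, -4.6, -7.2], "rotation": [-0.0046, 0.058, -0.0126], "fingers": 0}, {"translation": [10.5, -4.4, -6.6], "rotation": [-0.0046, 0.058, -0.0126], "fingers": 0}, {"translation": [11, -4.3, -6], "rotation": [-0.0046, 0.058, -0.0126], "fingers": 0}, {"translation": [11.3, -4.1, -5.4], "rotation": [-0.0046, 0.058, -0.0126], "fingers": 0}, {"translation": [11.6, -3.9, -4.8], "rotation": [-0.0046, 0.058, -0.0126], "fingers": 0}, {"translation": [12, -3.8, -4], "rotation": [-0.0046, 0.058, -0.0126], "fingers": 0}, {"translation": [12.2, -3.6, -3.4], "rotation": [-0.0046, 0.058, -0.0126], "fingers": 0}, {"translation": [12.4, -3.4, -2.7], "rotation": [-0.0046, 0.058, -0.0126], "fingers": 0}, {"translation": [12.6, -3.2, -2], "rotation": [-0.0046, 0.058, -0.0126], "fingers": 0}, {"translation": [12.7, -3, -1.3], "rotation": [-0.0046, 0.058, -0.0126], "fingers": 0}]}}

```text
t: 16.65
ee_pos: [484.6, 99.8, 104.9]
tool_rot: [0.76, 0.65, -0.001, 0.0]
ft_force: [-0.3, 0.3, -2.6]
finger_gap: 47.8
grasp_force: 56.0
```

```bash
python3 - <<'E'
from plan import *
arm.grab_frame('wrist')
o=arm.get_obs();print(o['q'].round(2),o['ee_pos'],o['finger_gap'])
P2,M2=tool([485.5,142.8,110],0,50,0,13); rows(P2,M2,12)
E
```

```text
[ 0.33  0.33 -0.72  2.02  0.28  0.89 -0.71] [484.12150872 100.07122203 104.87763042] 47.738875205045844
from [484.1 100.1 104.9] to [485.5 152.8 101.6] deg/row 4.224746715688061 mm/row 4.400375301825757
[{"translation": [4.4, -0.6, 0.3], "rotation": [0.0056, 0.0725, -0.0122]}, {"translation": [4.3, -0.5, 0.6], "rotation": [0.0056, 0.0725, -0.0122]}, {"translation": [4.3, -0.5, 0.9], "rotation": [0.0056, 0.0725, -0.0122]}, {"translation": [4.2, -0.4, 1.2], "rotation": [0.0056, 0.0725, -0.0122]}, {"translation": [4.1, -0.3, 1.5], "rotation": [0.0056, 0.0725, -0.0122]}, {"translation": [4.0, -0.3, 1.8], "rotation": [0.0056, 0.0725, -0.0122]}, {"translation": [3.9, -0.2, 2.1], "rotation": [0.0056, 0.0725, -0.0122]}, {"translation": [3.7, -0.2, 2.4], "rotation": [0.0056, 0.0725, -0.0122]}, {"translation": [3.5, -0.1, 2.6], "rotation": [0.0056, 0.0725, -0.0122]}, {"translation": [3.3, -0.0, 2.9], "rotation": [0.0056, 0.0725, -0.0122]}, {"translation": [3.1, 0.0, 3.1], "rotation": [0.0056, 0.0725, -0.0122]}, {"translation": [2.9, 0.1, 3.3], "rotation": [0.0056, 0.0725, -0.0122]}]
```

{"fn": "move_arm", "kwargs": {"steps": [{"translation": [4.4, -0.6, 0.3], "rotation": [0.0056, 0.0725, -0.0122], "fingers": 0}, {"translation": [4.3, -0.5, 0.6], "rotation": [0.0056, 0.0725, -0.0122], "fingers": 0}, {"translation": [4.3, -0.5, 0.9], "rotation": [0.0056, 0.0725, -0.0122], "fingers": 0}, {"translation": [4.2, -0.4, 1.2], "rotation": [0.0056, 0.0725, -0.0122], "fingers": 0}, {"translation": [4.1, -0.3, 1.5], "rotation": [0.0056, 0.0725, -0.0122], "fingers": 0}, {"translation": [4, -0.3, 1.8], "rotation": [0.0056, 0.0725, -0.0122], "fingers": 0}, {"translation": [3.9, -0.2, 2], "rotation": [0.0056, 0.0725, -0.0122], "fingers": 0}, {"translation": [3.7, -0.2, 2.4], "rotation": [0.0056, 0.0725, -0.0122], "fingers": 0}, {"translation": [3.5, 0, 2.6], "rotation": [0.0056, 0.0725, -0.0122], "fingers": 0}, {"translation": [3.3, 0, 2.9], "rotation": [0.0056, 0.0725, -0.0122], "fingers": 0}, {"translation": [3, 0, 3], "rotation": [0.0056, 0.0725, -0.0122], "fingers": 0}, {"translation": [3, 0, 3.3], "rotation": [0.0056, 0.0725, -0.0122], "fingers": 0}]}}

```text
t: 17.9
ee_pos: [486.6, 151.5, 101.3]
tool_rot: [0.641, 0.641, 0.298, -0.298]
ft_force: [-0.0, 0.2, -2.1]
finger_gap: 47.2
grasp_force: 56.1
```

```bash
python3 - <<'E'
from plan import *
arm.grab_frame('wrist')
f=grab('side');save(f,'s4');C=cloud(f);s=C[:,:][(C[...,2]>8)&(C[...,2]<16)&(abs(C[...,0]-485)<62)&(abs(C[...,1]-143)<64)]
print('plate visible',s.min(0),s.max(0))
s=C[(C[...,2]>60)&(C[...,2]<170)&(abs(C[...,0]-485)<40)&(abs(C[...,1]-143)<40)];print('cup top z pcts',np.percentile(s[:,2],[50,90,99]))
o=arm.get_obs();print(o['q'].round(2),o['ee_pos'],o['finger_gap'])
P2,M2=tool([485.5,142.8,53],0,50,0,13); rows(P2,M2,7)
E
```

```text
plate visible [426.05815877  80.49623895   8.01832619] [546.45225218 206.56403441  14.15760423]
cup top z pcts [ 88.11526803 109.18911621 144.39919469]
[ 1.    0.78 -1.12  2.08 -0.29  0.7   0.24] [486.22802708 150.52262367  99.76919048] 47.43196862552296
from [486.2 150.5  99.8] to [485.5 152.8  44.6] deg/row 0.03894678529301508 mm/row 7.882222935530185
[{"translation": [-5.8, -0.1, 5.3], "rotation": [-0.0, 0.0001, -0.0007]}, {"translation": [-5.8, -0.1, 5.3], "rotation": [-0.0, 0.0001, -0.0007]}, {"translation": [-5.8, -0.1, 5.3], "rotation": [-0.0, 0.0001, -0.0007]}, {"translation": [-5.8, -0.1, 5.3], "rotation": [-0.0, 0.0001, -0.0007]}, {"translation": [-5.8, -0.1, 5.3], "rotation": [-0.0, 0.0001, -0.0007]}, {"translation": [-5.8, -0.1, 5.3], "rotation": [-0.0, 0.0001, -0.0007]}, {"translation": [-5.8, -0.1, 5.3], "rotation": [-0.0, 0.0001, -0.0007]}]
```

View pics/s4.png

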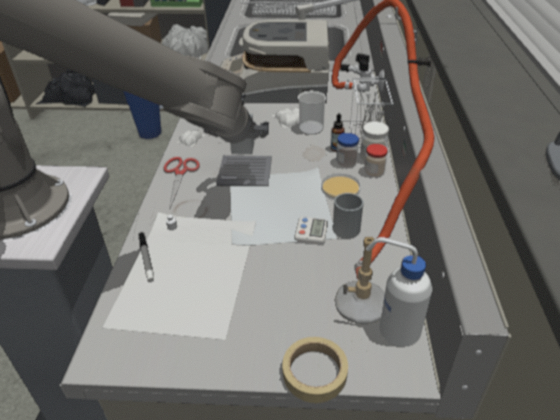

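The hand is at (245,120) over the plate (245,171), and the side view shows the path is clear. I'll lower it.

{"fn": "move_arm", "kwargs": {"steps": [{"translation": [-5.8, 0, 5.3], "rotation": [0, 0, 0], "fingers": 0}, {"translation": [-5.8, 0, 5.3], "rotation": [0, 0, 0], "fingers": 0}, {"translation": [-5.8, 0, 5.3], "rotation": [0, 0, 0], "fingers": 0}, {"translation": [-5.8, 0, 5.3], "rotation": [0, 0, 0], "fingers": 0}, {"translation": [-5.8, 0, 5.3], "rotation": [0, 0, 0], "fingers": 0}, {"translation": [-5.8, 0, 5.3], "rotation": [0, 0, 0], "fingers": 0}, {"translation": [-5.8, 0, 5.3], "rotation": [0, 0, 0], "fingers": 0}, {"translation": [0, 0, 0], "rotation": [0, 0, 0], "fingers": 0}, {"translation": [0, 0, 0], "rotation": [0, 0, 0], "fingers": 0}, {"translation": [0, 0, 0], "rotation": [0, 0, 0], "fingers": 0}]}}

```text
t: 19.0
ee_pos: [487.1, 154.6, 47.4]
tool_rot: [0.641, 0.641, 0.299, -0.297]
ft_force: [0.2, 0.1, -2.5]
finger_gap: 47.5
grasp_force: 56.0
```

```bash
python3 - <<'E'
from plan import *
o=arm.get_obs();print(o['ee_pos'],o['ft_force'])
P2,M2=tool([485.5,142.8,50.3],0,50,0,13); rows(P2,M2,3)
E
```

```text
[487.11449955 154.55536722  47.39584272] [ 0.19756505  0.07212311 -2.54468619]
from [487.1 154.6  47.4] to [485.5 152.8  41.9] deg/row 0.057742677080203225 mm/row 1.987747340818565
[{"translation": [-1.8, -0.5, 0.7], "rotation": [0.0004, 0.0009, 0.0003]}, {"translation": [-1.8, -0.5, 0.7], "rotation": [0.0004, 0.0009, 0.0003]}, {"translation": [-1.8, -0.5, 0.7], "rotation": [0.0004, 0.0009, 0.0003]}]
```

{"fn": "move_arm", "kwargs": {"steps": [{"translation": [-1.8, -0.5, 0.7], "rotation": [0, 0.001, 0], "fingers": 0}, {"translation": [-1.8, -0.5, 0.7], "rotation": [0, 0.001, 0], "fingers": 0}, {"translation": [-1.2, -0.5, 0.4], "rotation": [0, 0.001, 0], "fingers": 0}, {"translation": [0, 0, 0], "rotation": [0, 0, 0], "fingers": 0}, {"translation": [0, 0, 0], "rotation": [0, 0, 0], "fingers": 0}]}}

```text
t: 19.5
ee_pos: [485.4, 152.7, 42.3]
tool_rot: [0.641, 0.641, 0.299, -0.299]
ft_force: [0.5, -0.2, -1.5]
finger_gap: 47.7
grasp_force: 56.0
```

```bash
python3 - <<'E'
from plan import *
o=arm.get_obs();print(o['ee_pos'],o['ft_force'])
P2,M2=tool([485.5,142.8,50.3],0,50,0,13); rows(P2,M2,1)
E
```

```text
[485.38320748 152.74322121  42.25834206] [ 0.53162008 -0.20739656 -1.48968708]
from [485.4 152.7  42.3] to [485.5 152.8  41.9] deg/row 0.06470861612294719 mm/row 0.33591295853999836
[{"translation": [-0.2, 0.1, 0.2], "rotation": [0.0009, -0.0003, 0.0006]}]
```

{"fn": "move_arm", "kwargs": {"steps": [{"translation": [-0.8, 0, 0.6], "rotation": [0, 0, 0], "fingers": 0}, {"translation": [0, 0, 0], "rotation": [0, 0, 0], "fingers": 0}, {"translation": [0, 0, 0], "rotation": [0, 0, 0], "fingers": 0}]}}

```text
t: 19.8
ee_pos: [485.4, 152.8, 41.3]
tool_rot: [0.641, 0.641, 0.299, -0.299]
ft_force: [0.1, 0.1, -1.5]
finger_gap: 47.4
grasp_force: 56.0
```

{"fn": "move_arm", "kwargs": {"steps": [{"translation": [-0.8, 0, 0.6], "rotation": [0, 0, 0], "fingers": 0}, {"translation": [0, 0, 0], "rotation": [0, 0, 0], "fingers": 0}, {"translation": [0, 0, 0], "rotation": [0, 0, 0], "fingers": 0}]}}

```text
t: 20.1
ee_pos: [485.5, 152.8, 40.8]
tool_rot: [0.641, 0.641, 0.299, -0.299]
ft_force: [-1.8, -3.5, 4.5]
finger_gap: 47.3
grasp_force: 56.8
```

Contact at last: the vertical force has turned upward. I'll open and withdraw along the tool axis.

{"fn": "move_arm", "kwargs": {"steps": [{"translation": [0, 0, 0], "rotation": [0, 0, 0], "fingers": 1}, {"translation": [0, 0, 0], "rotation": [0, 0, 0], "fingers": 1}, {"translation": [0, 0, 0], "rotation": [0, 0, 0], "fingers": 1}, {"translation": [0, 0, 0], "rotation": [0, 0, 0], "fingers": 1}, {"translation": [0, 0, 0], "rotation": [0, 0, 0], "fingers": 1}, {"translation": [0, 0, 0], "rotation": [0, 0, 0], "fingers": 1}]}}

```text
t: 20.7
ee_pos: [485.4, 152.7, 40.2]
tool_rot: [0.641, 0.641, 0.299, -0.299]
ft_force: [-0.4, 0.2, 0.1]
finger_gap: 85.5
grasp_force: 0.0
```

{"fn": "move_arm", "kwargs": {"steps": [{"translation": [0, 0, -8], "rotation": [0, 0, 0], "fingers": 1}, {"translation": [0, 0, -12], "rotation": [0, 0, 0], "fingers": 1}, {"translation": [0, 0, -15], "rotation": [0, 0, 0], "fingers": 1}, {"translation": [0, 0, -20], "rotation": [0, 0, 0], "fingers": 1}, {"translation": [0, 0, -20], "rotation": [0, 0, 0], "fingers": 1}, {"translation": [0, 0, -25], "rotation": [0, 0, 0], "fingers": 1}, {"translation": [0, 0, -25], "rotation": [0, 0, 0], "fingers": 1}, {"translation": [0, 0, 0], "rotation": [0, 0, 0], "fingers": 1}, {"translation": [0, 0, 0], "rotation": [0, 0, 0], "fingers": 1}]}}

```text
t: 21.6
ee_pos: [485.4, 56.2, 120.7]
tool_rot: [0.641, 0.641, 0.299, -0.298]
ft_force: [0.3, 0.2, -0.5]
finger_gap: 85.4
grasp_force: 0.0
```

```bash
python3 - <<'E'
from plan import *
f=grab('wrist');save(f,'w5');C=cloud(f).reshape(-1,3)
s=C[(abs(C[:,0]-485)<62)&(abs(C[:,1]-143)<62)]
for lo,hi in((80,95),(25,95)):
    t=s[(s[:,2]>lo)&(s[:,2]<hi)];print(len(t),cv2.minAreaRect(t[:,:2].astype(np.float32)),t[:,2].mean(),t[:,2].std())
C=C[(abs(C[:,0]-485)<75)&(abs(C[:,1]-143)<75)];t=C[(C[:,2]>8)&(C[:,2]<16)];print('plate',t.min(0),t.max(0),cv2.minAreaRect(t[:,:2].astype(np.float32)))
E
```

```text
4799 ((483.99945068359375, 141.13644409179688), (48.09504318237305, 49.18718338012695), 0.28664112091064453) 88.48479564774361 1.7907709053993928
7385 ((483.9742126464844, 141.12960815429688), (48.14339065551758, 49.226680755615234), 0.21869252622127533) 76.77687356081097 18.526903819293786
plate [423.81596903  82.2496654    8.00968637] [545.24693238 203.97269624  15.98146923] ((484.62188720703125, 143.16265869140625), (120.34879302978516, 120.39456176757812), 0.8463373184204102)
```

View pics/w5.png

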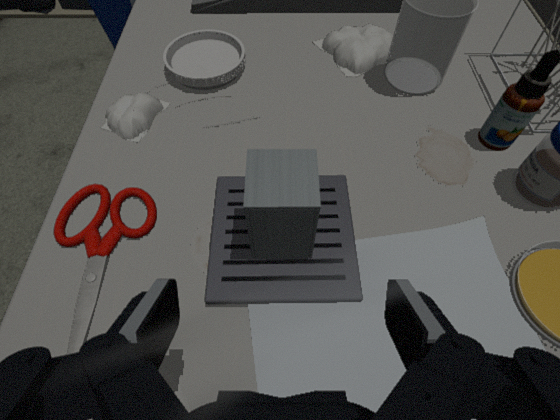

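The cup stands upside down at (282,205), with its closed bottom up and its top level at 88 mm. It is within 2 mm of the plate centre and clear of the fingers.

```bash
python3 -c "
from bench import arm
print(arm.hand_in())"
```

```text
the job is handed in; nothing more can be done
None
```

The square cup stands upside down, mouth flat on the drain plate and about 2 mm from its centre; the round cup was not touched, and the job was handed in at about 22 s.

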